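Press a cradle batten home and weight it

ROBOT

A 7-joint arm with a two-finger parallel gripper is mounted at the origin on the work surface. World frame = base frame: x ahead of the robot, y to its left, z up, the work surface at z = 0. Lengths are in m, angles in rad, forces in N, time in s.
With the tool pointing down it reaches from about 0.425 to 0.875 m from the base axis. Payload 4.7 kg.
Tool frame: the origin (TCP) lies on the centre line of the jaws, within the pads' length; the fingertips stand 14 mm ahead of it and the grasp point (between the pads) lies 5 mm behind it; z points along the fingers, y is the line along which they close (so a half turn about z gives the same grasp; the last joint's range is limited). The gripper opens to 87 mm and grips with 3 to 60 N. Pads are 19 mm wide; open, the fingers measure 117 mm over their backs; the gripper's body (75 mm by 190 mm) begins 51 mm behind the grasp point.
Start: joints at [-1.266, 0.321, -0.07, 1.45, 0.023, 1.371, -0.057], TCP at [0.186, 0.623, 0.237] pointing down, gripper open.
Joint ranges: [-2.86, 2.86], [-0.3, 2.09], [-1.38, 1.24], [0.06, 2.45], [-1.56, 4.7], [0.09, 2.05], [-2.69, 2.69]. Speed limits (rad/s): [2.57, 2.57, 3.14, 3.14, 3.14, 3.14, 3.14].

INTERFACE

Orientations are given as a rotation vector (axis times angle).
In Python, from bench import ctrl gives the robot as it stands.
- The arm moves only by the tool send_rows, never from a script. Its argument "steps" is a list of rows, each an object of numbers: "tx", "ty", "tz": the shift along the tool's x, y, z in units of 60 mm (1.0 is 60 mm); "turn": the turn about the tool's z in units of 8 degrees (1.0 is 8 degrees); "grip": the opening, from 0 (shut) to 1 (fully open). A call has 1 to 12 rows; each row shifts and turns the commanded pose from where the row before left it, along the tool's axes as they then stand; what a row does not reach is not made up. A row lasts 1/8 s, in which the tool goes at most 62.5 mm and 10.7 degrees, less where a joint would pass 70% of its speed; a pose out of reach is approached as far as the arm can. A call is refused whole if a number of a shift passes 1 or a number of a turn 1, either way. A call with a gripper value outside its range is refused whole. The fingers move at their own pace and stop on an object; "newtons" is the grip in N (left out, the last holds). Time passes only in rows, so rows that do not move let the fingers close. It gives the time, the measured TCP pose, the force, the opening and the grip force at its end, in the units of the state.
- ctrl.get_state(): the state, without advancing time (a new reading comes with each control period).
- ctrl.get_image(name): name is "scene" or "top" or "wrist"; returns a dict with "pixels" (384x512x3 uint8, red, green, blue), "K" (3x3 intrinsics, pixels), "dist" ([k1, k2, p1, p2, k3] as OpenCV has them; the pictures are not rectified), "cam_to_world" (4x4, takes a point from camera to world coordinates); the wrist camera has in their place "T_tool_cam" (4x4, takes a point from camera to tool coordinates, whose origin is the TCP and whose axes are the flange's). Camera axes: x right, y down, z forward; pixel columns grow to the right and rows downward; lengths in m; the calibration is good to about 2 mm. A picture is of the moment at which its call begins: read the wrist's pose just before it. There is no depth.
- ctrl.close_job(): hands the job in; it is judged then, once.
The state is a dict: "time": time; "joint_positions": joint angles; "qd": joint speeds; "joint_torque": joint torques, N m; "position": TCP position; "tool_rot": TCP orientation; "ft_force": force on the tool from outside, world axes, zero at the start; "torque": the same for the moment, N m; "grip_width": opening from 0.0 (shut) to 1.0 (fully open); "grip_force": force on a finger pad.
Only numpy, scipy, OpenCV 4.12 (cv2) and the standard library are available. Lean on these libraries where they do the work, as an engineer would, in place of code of your own. Each camera call takes 0.05 s, during which the arm holds its last target. There are 200 camera calls.

TASK

One of the three battens on the wooden panel still stands proud of its two white clip blocks. Press it fully home in both blocks, level like its neighbours, and then stand the spare steel weight from the table upright on it, midway between the blocks and centred across its width. Leave the two finished battens with their weights, and the jar, undisturbed.

Things in the scene. Friction and masses are not known exactly. Their poses are not given: they have to be found in the camera images.
- batten: the proud batten: a loose light-wood strip 200 x 34 x 16 mm lying in the clips of its two white blocks. Origin at the centre of its underside, x along its length, y across, z up. Pressed home, its top stands 50 mm above the table (2 mm above the block tops, like the finished battens); before that it stands up to 10 mm higher and may lie slightly sloping.
- clip_near (a joint): how far the sliding clip in this batten's block nearer the robot has been pushed down, in m: 0 is fully up, 0.010 fully home. It slides stiffly (about 9 N pressed right over the block), stays where it is left and stops hard when home.
- clip_far (a joint): the same for the block farther from the robot.
- seat_near (a point): fixed point on the near block: centre of the batten's top there once it is home. Blocks are 40 mm along the batten, 70 mm across, tops 48 mm above the table; the two blocks' centres lie 130 mm apart.
- seat_far (a point): the same point on the far block.
- rack_mid (a point): fixed point midway between the two blocks where the batten's origin lies once it is home and centred (34 mm above the table); x along the batten, y across, z up.
- weight: the spare weight, standing on the table to the left of the panel: squat dark steel weight: round base 64 mm diameter and 30 mm tall, with a plain round grip 28 mm diameter and 28 mm tall on top (58 mm in all), about 0.75 kg. Origin at the centre of its underside, z up.
- weight_b: a weight like the spare one, on a finished batten (battens lie parallel, 125 mm apart); leave alone. Origin at the centre of its underside.
- weight_c: the same, on the other finished batten; leave alone.
- jar: closed glass jar of brass fixings, 60 mm diameter, 75 mm tall, standing near the spare weight; leave alone. Origin at the centre of its underside.
Things that resemble listed ones, but are neither listed nor needed, are in the scene too. What is shaped like the batten but green is not meant.

How it is judged:
By the outcome, as a careful person would: the job done as asked, in the order asked, and still so for the second after the job is handed in, with the robot touching nothing.
It also fails if it takes over 56 s, if anything falls off the work surface, if the arm or the gripper's body presses on something with over 40 N, if the wrist force passes 120 N, or if a joint passes its speed limit or range.

## Working session

There is one attempt and no reset: what is moved stays moved. The work goes in short steps, Python scripts to look and compute and a tool call to move; the robot and the scene stay as the last step left them, time stands still between calls to the robot, and variables do not carry over. Pictures are saved under pics/ and viewed, at most 10 in all, crops included, and the job is handed in when it is done.

Besides the shell and the picture viewer there is one more tool, called after ">>>" as name(argument=value, ...) on one line, values as JSON. send_rows: Moves the arm, as the interface text tells. Its arguments: {"type":"object","properties":{"steps":{"type":"array"},"newtons":{"type":"number"}},"required":["steps"]}

```bash
mkdir -p pics; ls; python3 - <<'E'
from bench import ctrl
import cv2,numpy as np
s=ctrl.get_state();print({k:np.round(v,3) for k,v in s.items()})
a=[]
for n in("scene","top"):
    im=ctrl.get_image(n);np.savez(n+'.npz',**im)
    a.append(cv2.cvtColor(im["pixels"],cv2.COLOR_RGB2BGR));print(n,im["K"],im["dist"],im["cam_to_world"])
cv2.imwrite('pics/a_scene.png',a[0]);cv2.imwrite('pics/a_top.png',a[1])
E
```

```text
pics
{'time': np.float64(0.0), 'joint_positions': array([-1.266,  0.322, -0.07 ,  1.452,  0.023,  1.371, -0.057]), 'qd': array([-0.001, -0.001, -0.001, -0.001,  0.001,  0.001,  0.002]), 'joint_torque': array([ 0.0000e+00, -4.9128e+01, -4.0400e-01, -3.1253e+01, -6.4000e-02,
        4.4000e-02,  0.0000e+00]), 'position': array([0.186, 0.622, 0.235]), 'tool_rot': array([-4.550e-01, -3.108e+00,  3.000e-03]), 'ft_force': array([ 0.598, -0.173,  0.113]), 'torque': array([-0.025, -0.011, -0.015]), 'grip_force': np.float64(0.0), 'grip_width': np.float64(1.0)}
scene [[350.41918488   0.         248.88677997]
 [  0.         350.41918488 196.29836341]
 [  0.           0.           1.        ]] [-0.09661562  0.          0.          0.          0.        ] [[ 0.35573603  0.8184596  -0.45119371  0.90598659]
 [ 0.93450896 -0.30529052  0.18300465 -0.13880856]
 [ 0.01203675 -0.48674591 -0.87346067  0.8911493 ]
 [ 0.          0.          0.          1.        ]]
top [[382.54302369   0.         255.60482048]
 [  0.         382.54302369 190.47147176]
 [  0.           0.           1.        ]] [-0.09987635  0.          0.          0.          0.        ] [[ 0.01545817 -0.99570538  0.09127897  0.36874558]
 [-0.9997956  -0.01420259  0.01438909  0.03855705]
 [-0.01303089 -0.09148275 -0.9957214   1.01984574]
 [ 0.          0.          0.          1.        ]]
```

View pics/a_scene.png

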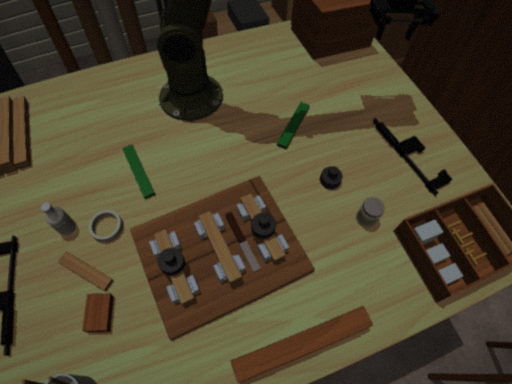

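View pics/a_top.png

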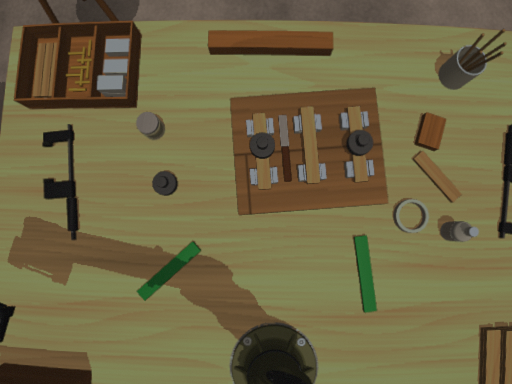

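The pictures show three battens on the panel. In the top view, two carry weights (262,146 and 360,142), and the middle one (310,145) has none and is wider in view, so it is the proud one.
- **Weight candidates (top view):** spare at (164,183), finished ones at (262,146) and (360,142).
- **Batten candidates (top view):** middle one at (310,145), loose offcut at (438,176), green strips at (168,270) and (365,273).
- **Choice:** the middle batten and the weight at (164,183). The jar is at (149,124), and a chisel lies at (286,150).

I'll check this in one close crop.

```bash
cat > h.py <<'E'
import cv2,numpy as np
from scipy.spatial.transform import Rotation as R
def ray(im,uv):
    n=cv2.undistortPoints(np.array(uv,float).reshape(-1,1,2),im["K"],im["dist"])[:,0]
    T=im["cam_to_world"];d=np.c_[n,np.ones(len(n))]@T[:3,:3].T
    return T[:3,3],d
def plane(im,uv,z):
    o,d=ray(im,uv);return o+d*((z-o[2])/d[:,2])[:,None]
def tri(im1,p1,im2,p2):
    o1,d1=ray(im1,p1);o2,d2=ray(im2,p2);out=[]
    for a,b in zip(d1,d2):
        t=np.linalg.lstsq(np.c_[a,-b],o2-o1,rcond=None)[0]
        x,y=o1+a*t[0],o2+b*t[1];out.append([*(x+y)/2,np.linalg.norm(x-y)])
    return np.array(out)
def proj(im,P):
    Ti=np.linalg.inv(im["cam_to_world"])
    return cv2.projectPoints(np.array(P,float).reshape(-1,1,3),cv2.Rodrigues(Ti[:3,:3])[0],Ti[:3,3],im["K"],im["dist"])[0][:,0]
E
python3 - <<'E'
import cv2,numpy as np
a=np.load('top.npz')["pixels"];b=np.load('scene.npz')["pixels"]
f=lambda p,x,y,w,h,k:cv2.resize(p[y:y+h,x:x+w,::-1],None,fx=k,fy=k,interpolation=cv2.INTER_CUBIC)
o=np.zeros((600,800,3),np.uint8)
o[:300,:400]=f(a,270,90,80,60+0,5)[:300]; o[300:,:400]=f(a,270,150,80,60,5)
o[:400,400:]=f(b,190,200,80,80,5); o[400:,400:600]=f(a,145,163,40,40,5);o[400:,600:]=f(b,311,157,40,40,5)
cv2.imwrite('pics/b.png',o)
E
```

```text
(no output)
```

View pics/b.png

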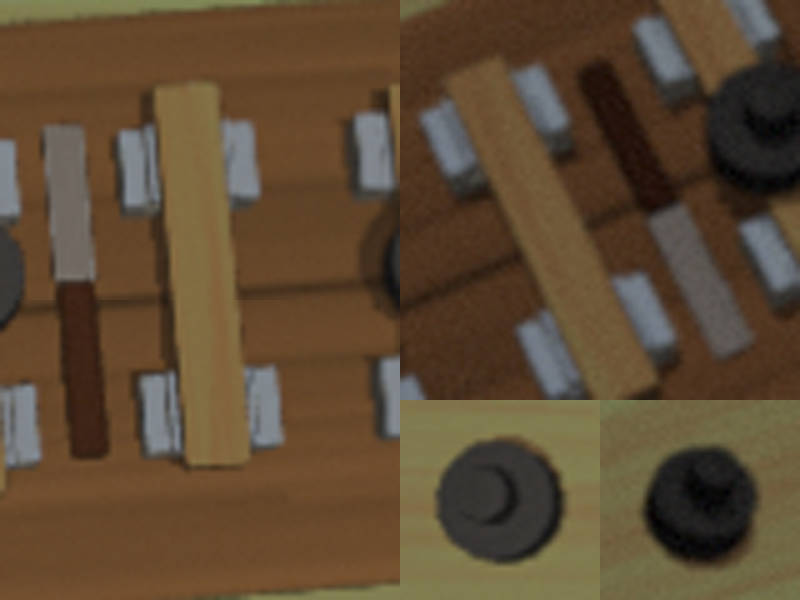

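The crop confirms both choices. The middle batten's top-view corners are about (301,107), (313,107), (320,183) and (308,183), on four white block faces. The spare weight has its grip disc at about (163,182) in the top view. Next I'll measure both.

```bash
python3 - <<'E'
from h import *
I={n:dict(np.load(n+'.npz')) for n in("top","scene")}
seed={"top":(310,145),"scene":(222,247)};C={};W={}
wseed={"top":(166,186),"scene":(331,180)}
for n,im in I.items():
    p=im["pixels"];hsv=cv2.cvtColor(cv2.GaussianBlur(p,(3,3),0),cv2.COLOR_RGB2HSV)
    s=seed[n];ref=hsv[s[1],s[0]];print(n,ref,hsv[s[1],s[0]-10],hsv[wseed[n][1],wseed[n][0]])
    m=((abs(hsv[...,0].astype(int)-ref[0])<5)&(hsv[...,1]>80)&(hsv[...,2]>90)).astype(np.uint8)
    box=np.zeros_like(m);x,y=s;box[y-45:y+45,x-40:x+40]=1;m*=box
    k,l,st,c=cv2.connectedComponentsWithStats(m);r=cv2.minAreaRect(np.argwhere(l==l[y,x])[:,::-1].astype(np.float32));print(r,st[l[y,x]])
    C[n]=cv2.boxPoints(r)
    # white
    w=((hsv[...,1]<70)&(hsv[...,2]>105)).astype(np.uint8)*box
    k,l,st,c=cv2.connectedComponentsWithStats(w)
    for i in range(1,k):
        if st[i,4]>25: print(' white',st[i],c[i].round(1),plane(im,c[i],.048)[0].round(4))
    d=(hsv[...,2]<75).astype(np.uint8);b=d*0;x,y=wseed[n];b[y-25:y+25,x-25:x+25]=1;d*=b
    k,l,st,c=cv2.connectedComponentsWithStats(d);i=l[y,x];print(' w',st[i],c[i]);W[n]=c[i]
    print(' box',C[n].round(1).tolist());
    for z in(.05,.06):print(z,plane(im,C[n],z).round(4).tolist())
    print(' w@.02',plane(im,W[n],.02).round(4))
print('tri w',tri(I["top"],W["top"],I["scene"],W["scene"]).round(4))
def srt(im,b):
    P=plane(im,b,.055);return b[np.lexsort((P[:,1],P[:,0]>P[:,0].mean()))]
a,b=(srt(I[n],C[n]) for n in I)
print(tri(I["top"],a,I["scene"],b).round(4))
# grip disc
print('grip tri',tri(I["top"],[[162.6,182]],I["scene"],[[333.4,172.5]]).round(4))
E
```

```text
top [ 20 125 129] [ 14 148  95] [15 28 37]
((310.32476806640625, 144.29769897460938), (78.12617492675781, 13.90776538848877), 84.64418029785156) [ 300  105   21   79 1031]
 white [341 112   7  16  82] [344.1 119.6] [ 0.647  -0.1757  0.048 ]
 white [279 115  10  30 207] [283.5 129.9] [ 0.6166 -0.0173  0.048 ]
 white [314 114   8  15 102] [317.4 121.1] [ 0.6417 -0.1057  0.048 ]
 white [294 116   7  15  87] [297.1 122.9] [ 0.6359 -0.0527  0.048 ]
 white [270 118   4  15  54] [271.3 125.5] [0.6279 0.0144 0.048 ]
 white [319 163   8  16 106] [322.2 170.6] [ 0.5114 -0.1176  0.048 ]
 white [347 162   3  15  37] [348.2 168.2] [ 0.5187 -0.1848  0.048 ]
 white [299 165   7  15  88] [301.7 172.3] [ 0.5064 -0.0647  0.048 ]
 white [270 167   8  16 113] [273.6 174.2] [0.5002 0.0072 0.048 ]
 w [153 171  25  24 465] [164.8516129  182.96989247]
 box [[299.79998779296875, 106.0999984741211], [313.6000061035156, 104.80000305175781], [320.8999938964844, 182.5], [307.0, 183.8000030517578]]
0.05 [[0.6807, -0.0593, 0.05], [0.6848, -0.0956, 0.05], [0.4804, -0.1138, 0.05], [0.4765, -0.0784, 0.05]]
0.06 [[0.6
[... 678 characters left out ...]
[ 0.6486 -0.1775  0.048 ]
 w [319 166  24  24 433] [330.77367206 177.75981524]
 box [[198.10000610351562, 215.39999389648438], [209.89999389648438, 209.8000030517578], [241.0, 275.29998779296875], [229.1999969482422, 280.8999938964844]]
0.05 [[0.4786, -0.1104, 0.05], [0.4736, -0.0756, 0.05], [0.6718, -0.0595, 0.05], [0.6749, -0.0914, 0.05]]
0.06 [[0.4837, -0.1107, 0.06], [0.4787, -0.0764, 0.06], [0.6746, -0.0605, 0.06], [0.6777, -0.0919, 0.06]]
 w@.02 [[0.482  0.2931 0.02  ]]
tri w [[0.478  0.2966 0.012  0.001 ]]
[[ 0.4803 -0.1118  0.0542  0.0027]
 [ 0.4761 -0.0769  0.0555  0.0017]
 [ 0.6794 -0.0928  0.067   0.0009]
 [ 0.676  -0.0594  0.0632  0.003 ]]
grip tri [[0.478  0.2968 0.0404 0.0039]]
```

>>> send_rows(steps=[{"tx": -0.53, "ty": -0.52, "grip": 0.0}, {"tx": -0.53, "ty": -0.52, "grip": 0.0}, {"tx": -0.53, "ty": -0.52, "grip": 0.0}, {"tx": -0.53, "ty": -0.52, "grip": 0.0}, {"tx": -0.53, "ty": -0.52, "grip": 0.0}, {"tx": -0.53, "ty": -0.52, "grip": 0.0}, {"tx": -0.53, "ty": -0.52, "grip": 0.0}, {"tx": -0.53, "ty": -0.52, "grip": 0.0}, {"tx": -0.53, "ty": -0.52, "grip": 0.0}], newtons=20)

```text
validation failed for argument at $.st...
```

>>> send_rows(steps=[{"tx": -0.53, "ty": -0.52, "tz": 0, "turn": 0, "grip": 0}, {"tx": -0.53, "ty": -0.52, "tz": 0, "turn": 0, "grip": 0}, {"tx": -0.53, "ty": -0.52, "tz": 0, "turn": 0, "grip": 0}, {"tx": -0.53, "ty": -0.52, "tz": 0, "turn": 0, "grip": 0}, {"tx": -0.53, "ty": -0.52, "tz": 0, "turn": 0, "grip": 0}, {"tx": -0.53, "ty": -0.52, "tz": 0, "turn": 0, "grip": 0}, {"tx": -0.53, "ty": -0.52, "tz": 0, "turn": 0, "grip": 0}, {"tx": -0.53, "ty": -0.52, "tz": 0, "turn": 0, "grip": 0}, {"tx": -0.53, "ty": -0.52, "tz": 0, "turn": 0, "grip": 0}], newtons=20)

```text
time: 1.23
position: [0.3805, 0.2701, 0.2363]
tool_rot: [-0.455, -3.108, 0.0]
ft_force: [-0.1, 0.2, 0.4]
grip_width: 0.063
grip_force: 0.0
```

>>> send_rows(steps=[{"tx": -0.53, "ty": -0.53, "tz": 0, "turn": 0, "grip": 0}, {"tx": -0.53, "ty": -0.53, "tz": 0, "turn": 0, "grip": 0}, {"tx": -0.53, "ty": -0.53, "tz": 0, "turn": 0, "grip": 0}, {"tx": -0.53, "ty": -0.53, "tz": 0, "turn": 0, "grip": 0}, {"tx": -0.53, "ty": -0.53, "tz": 0, "turn": 0, "grip": 0}, {"tx": -0.53, "ty": -0.53, "tz": 0, "turn": 0, "grip": 0}, {"tx": -0.53, "ty": -0.53, "tz": 0, "turn": 0, "grip": 0}, {"tx": -0.53, "ty": -0.53, "tz": 0, "turn": 0, "grip": 0}, {"tx": -0.53, "ty": -0.53, "tz": 0, "turn": 0, "grip": 0}, {"tx": 0, "ty": 0, "tz": 0, "turn": 1, "grip": 0}, {"tx": 0, "ty": 0, "tz": 0, "turn": 1, "grip": 0}, {"tx": 0, "ty": 0, "tz": 0, "turn": 1, "grip": 0}])

```text
time: 2.72
position: [0.5719, -0.0847, 0.236]
tool_rot: [-1.098, -2.942, 0.001]
ft_force: [-0.1, 0.1, -0.1]
grip_width: 0.005
grip_force: 0.0
```

>>> send_rows(steps=[{"tx": 0, "ty": 0, "tz": 0, "turn": 1, "grip": 0}, {"tx": 0, "ty": 0, "tz": 0, "turn": 1, "grip": 0}, {"tx": 0, "ty": 0, "tz": 0, "turn": 1, "grip": 0}, {"tx": 0, "ty": 0, "tz": 0, "turn": 1, "grip": 0}, {"tx": 0, "ty": 0, "tz": 0, "turn": 1, "grip": 0}, {"tx": 0, "ty": 0, "tz": 0, "turn": 0.5, "grip": 0}, {"tx": 0, "ty": 0, "tz": 0, "turn": 0, "grip": 0}])

```text
time: 3.6
position: [0.572, -0.0844, 0.2362]
tool_rot: [-2.114, -2.323, 0.001]
ft_force: [0.4, 0.5, -0.9]
grip_width: 0.007
grip_force: 0.0
```

```bash
cat >> h.py <<'E'
def wrist(ctrl,name=None):
    s=ctrl.get_state();im=dict(ctrl.get_image("wrist"))
    T=np.eye(4);T[:3,:3]=R.from_rotvec(s["tool_rot"]).as_matrix();T[:3,3]=s["position"]
    im["cam_to_world"]=T@im["T_tool_cam"]
    if name: cv2.imwrite(f'pics/{name}.png',im["pixels"][...,::-1]);np.savez(name+'.npz',**im)
    return s,im
E
python3 - <<'E'
from h import *;from bench import ctrl
s,im=wrist(ctrl,'w1')
print(s["time"],s["position"],s["tool_rot"],R.from_rotvec(s["tool_rot"]).as_matrix().round(3),im["T_tool_cam"].round(3),im["cam_to_world"].round(3))
print(proj(im,[[.509,-.0912,.05],[.639,-.0796,.05]]))
E
```

```text
3.6 [ 0.57195207 -0.08443598  0.23617595] [-2.11408746e+00 -2.32310171e+00  7.45327435e-04] [[-0.094  0.996 -0.001]
 [ 0.996  0.094  0.   ]
 [ 0.    -0.001 -1.   ]] [[ 0.001 -0.966 -0.257  0.071]
 [ 1.     0.001  0.    -0.001]
 [ 0.    -0.257  0.966 -0.149]
 [ 0.     0.     0.     1.   ]] [[ 0.995  0.092  0.024  0.565]
 [ 0.095 -0.962 -0.256 -0.014]
 [-0.001  0.257 -0.966  0.385]
 [ 0.     0.     0.     1.   ]]
[[199.81136724 174.31379242]
 [312.54519835 175.05093855]]
```

View pics/w1.png

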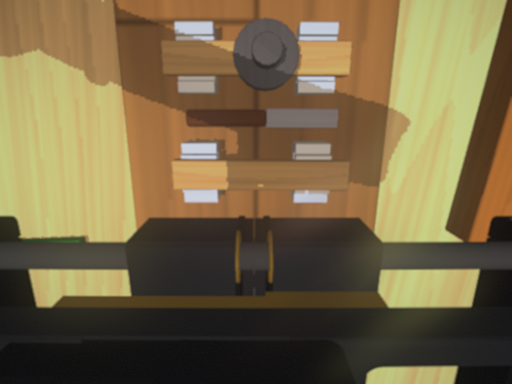

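In the wrist picture, the batten spans (172..349, 160..190). Its block pairs are centred at about (200,172) and (312,172), which agrees with my projected seats. I'll press the far end first.

>>> send_rows(steps=[{"tx": -0.03, "ty": 0.56, "tz": 0.5, "turn": 0, "grip": 0}, {"tx": 0, "ty": 0.56, "tz": 0.5, "turn": 0, "grip": 0}, {"tx": 0, "ty": 0, "tz": 0.6, "turn": 0, "grip": 0}, {"tx": 0, "ty": 0, "tz": 0.6, "turn": 0, "grip": 0}, {"tx": 0, "ty": 0, "tz": 0.3, "turn": 0, "grip": 0}, {"tx": 0, "ty": 0, "tz": 0.05, "turn": 0, "grip": 0}, {"tx": 0, "ty": 0, "tz": 0.05, "turn": 0, "grip": 0}, {"tx": 0, "ty": 0, "tz": 0, "turn": 0, "grip": 0}])

```text
time: 4.65
position: [0.6401, -0.0802, 0.0818]
tool_rot: [2.114, 2.322, 0.002]
ft_force: [-0.0, 0.0, -0.3]
grip_width: 0.0
grip_force: 0.0
```

>>> send_rows(steps=[{"tx": 0, "ty": 0, "tz": 0.03, "turn": 0, "grip": 0}, {"tx": 0, "ty": 0, "tz": 0.03, "turn": 0, "grip": 0}, {"tx": 0, "ty": 0, "tz": 0.03, "turn": 0, "grip": 0}, {"tx": 0, "ty": 0, "tz": 0, "turn": 0, "grip": 0}])

```text
time: 5.15
position: [0.6392, -0.08, 0.075]
tool_rot: [-2.115, -2.322, 0.0]
ft_force: [-1.0, 0.6, 0.0]
grip_width: 0.005
grip_force: 0.0
```

>>> send_rows(steps=[{"tx": 0, "ty": 0, "tz": 0.03, "turn": 0, "grip": 0}, {"tx": 0, "ty": 0, "tz": 0.03, "turn": 0, "grip": 0}, {"tx": 0, "ty": 0, "tz": 0, "turn": 0, "grip": 0}])

```text
time: 5.52
position: [0.6396, -0.0801, 0.0727]
tool_rot: [2.115, 2.322, 0.001]
ft_force: [-1.8, 1.0, 6.2]
grip_width: 0.005
grip_force: 3.0
```

>>> send_rows(steps=[{"tx": 0, "ty": 0, "tz": 0.03, "turn": 0, "grip": 0}, {"tx": 0, "ty": 0, "tz": 0.03, "turn": 0, "grip": 0}, {"tx": 0, "ty": 0, "tz": 0.03, "turn": 0, "grip": 0}, {"tx": 0, "ty": 0, "tz": 0, "turn": 0, "grip": 0}])

```text
time: 6.02
position: [0.6402, -0.0801, 0.068]
tool_rot: [2.115, 2.322, 0.003]
ft_force: [-2.5, 1.1, 9.4]
grip_width: 0.004
grip_force: 4.3
```

>>> send_rows(steps=[{"tx": 0, "ty": 0, "tz": 0.03, "turn": 0, "grip": 0}, {"tx": 0, "ty": 0, "tz": 0.03, "turn": 0, "grip": 0}, {"tx": 0, "ty": 0, "tz": 0, "turn": 0, "grip": 0}])

```text
time: 6.4
position: [0.6407, -0.0801, 0.0655]
tool_rot: [2.114, 2.322, 0.004]
ft_force: [-3.4, 1.7, 14.5]
grip_width: 0.0
grip_force: 6.8
```

>>> send_rows(steps=[{"tx": 0, "ty": 0, "tz": 0.03, "turn": 0, "grip": 0}, {"tx": 0, "ty": 0, "tz": 0.03, "turn": 0, "grip": 0}, {"tx": 0, "ty": 0, "tz": 0, "turn": 0, "grip": 0}])

```text
time: 6.78
position: [0.6408, -0.0802, 0.065]
tool_rot: [2.115, 2.322, 0.007]
ft_force: [-10.8, 3.1, 30.5]
grip_width: 0.006
grip_force: 15.4
```

>>> send_rows(steps=[{"tx": 0, "ty": 0, "tz": -0.2, "turn": 0, "grip": 0}, {"tx": 0, "ty": 0, "tz": -0.4, "turn": 0, "grip": 0}, {"tx": 0, "ty": -0.54, "tz": 0, "turn": 0, "grip": 0}, {"tx": 0, "ty": -0.54, "tz": 0, "turn": 0, "grip": 0}, {"tx": 0, "ty": -0.54, "tz": 0, "turn": 0, "grip": 0}, {"tx": 0, "ty": -0.54, "tz": 0, "turn": 0, "grip": 0}, {"tx": 0, "ty": 0, "tz": 0.25, "turn": 0, "grip": 0}, {"tx": 0, "ty": 0, "tz": 0.05, "turn": 0, "grip": 0}, {"tx": 0, "ty": 0, "tz": 0, "turn": 0, "grip": 0}])

```text
time: 7.9
position: [0.5109, -0.0921, 0.0766]
tool_rot: [2.115, 2.323, -0.002]
ft_force: [-0.6, -0.1, 0.0]
grip_width: 0.004
grip_force: 0.0
```

>>> send_rows(steps=[{"tx": 0, "ty": 0, "tz": 0.03, "turn": 0, "grip": 0}, {"tx": 0, "ty": 0, "tz": 0.03, "turn": 0, "grip": 0}, {"tx": 0, "ty": 0, "tz": 0, "turn": 0, "grip": 0}])

```text
time: 8.28
position: [0.5107, -0.0923, 0.0735]
tool_rot: [2.115, 2.322, 0.0]
ft_force: [0.5, -0.7, 1.0]
grip_width: 0.005
grip_force: 0.8
```

>>> send_rows(steps=[{"tx": 0, "ty": 0, "tz": 0.03, "turn": 0, "grip": 0}, {"tx": 0, "ty": 0, "tz": 0.03, "turn": 0, "grip": 0}, {"tx": 0, "ty": 0, "tz": 0.03, "turn": 0, "grip": 0}, {"tx": 0, "ty": 0, "tz": 0, "turn": 0, "grip": 0}])

```text
time: 8.78
position: [0.5102, -0.0924, 0.0685]
tool_rot: [-2.116, -2.322, -0.0]
ft_force: [-1.4, -0.3, 6.5]
grip_width: 0.004
grip_force: 3.0
```

>>> send_rows(steps=[{"tx": 0, "ty": 0, "tz": 0.03, "turn": 0, "grip": 0}, {"tx": 0, "ty": 0, "tz": 0.03, "turn": 0, "grip": 0}, {"tx": 0, "ty": 0, "tz": 0.02, "turn": 0, "grip": 0}, {"tx": 0, "ty": 0, "tz": 0, "turn": 0, "grip": 0}])

```text
time: 9.28
position: [0.5102, -0.0924, 0.0643]
tool_rot: [-2.115, -2.321, -0.001]
ft_force: [-4.8, -0.4, 12.8]
grip_width: 0.006
grip_force: 6.3
```

>>> send_rows(steps=[{"tx": 0, "ty": 0, "tz": 0.03, "turn": 0, "grip": 0}, {"tx": 0, "ty": 0, "tz": 0.03, "turn": 0, "grip": 0}, {"tx": 0, "ty": 0, "tz": 0, "turn": 0, "grip": 0}])

```text
time: 9.65
position: [0.5103, -0.0925, 0.064]
tool_rot: [-2.114, -2.319, -0.003]
ft_force: [-15.3, 1.1, 41.3]
grip_width: 0.004
grip_force: 20.9
```

>>> send_rows(steps=[{"tx": 0, "ty": 0, "tz": -0.1, "turn": 0, "grip": 0}, {"tx": 0, "ty": 0, "tz": -0.3, "turn": 0, "grip": 0}, {"tx": 0, "ty": 0.54, "tz": 0, "turn": 0, "grip": 0}, {"tx": 0, "ty": 0.54, "tz": 0, "turn": 0, "grip": 0}, {"tx": 0, "ty": 0.54, "tz": 0, "turn": 0, "grip": 0}, {"tx": 0, "ty": 0.54, "tz": 0, "turn": 0, "grip": 0}, {"tx": 0, "ty": 0, "tz": 0.2, "turn": 0, "grip": 0}, {"tx": 0, "ty": 0, "tz": 0.05, "turn": 0, "grip": 0}, {"tx": 0, "ty": 0, "tz": 0, "turn": 0, "grip": 0}])

```text
time: 10.78
position: [0.638, -0.0803, 0.0682]
tool_rot: [-2.116, -2.321, 0.001]
ft_force: [0.1, -0.7, -0.3]
grip_width: 0.007
grip_force: 0.0
```

>>> send_rows(steps=[{"tx": 0, "ty": 0, "tz": 0.04, "turn": 0, "grip": 0}, {"tx": 0, "ty": 0, "tz": 0.03, "turn": 0, "grip": 0}, {"tx": 0, "ty": 0, "tz": 0, "turn": 0, "grip": 0}])

```text
time: 11.15
position: [0.6393, -0.0801, 0.0645]
tool_rot: [2.116, 2.322, 0.001]
ft_force: [-0.6, -0.4, 0.2]
grip_width: 0.006
grip_force: 0.0
```

>>> send_rows(steps=[{"tx": 0, "ty": 0, "tz": 0.03, "turn": 0, "grip": 0}, {"tx": 0, "ty": 0, "tz": 0.02, "turn": 0, "grip": 0}, {"tx": 0, "ty": 0, "tz": 0, "turn": 0, "grip": 0}])

```text
time: 11.52
position: [0.6394, -0.0801, 0.0643]
tool_rot: [-2.115, -2.322, -0.002]
ft_force: [-6.8, 2.2, 16.1]
grip_width: 0.004
grip_force: 8.4
```

>>> send_rows(steps=[{"tx": 0, "ty": 0, "tz": -0.1, "turn": 0, "grip": 0}, {"tx": 0, "ty": 0, "tz": -0.5, "turn": 0, "grip": 0}, {"tx": 0, "ty": -0.55, "tz": -0.75, "turn": 0, "grip": 0}, {"tx": 0, "ty": -0.55, "tz": -0.75, "turn": 0, "grip": 0}, {"tx": 0, "ty": 0, "tz": -0.8, "turn": 0, "grip": 0}, {"tx": 0, "ty": 0, "tz": 0, "turn": 0, "grip": 0}, {"tx": 0, "ty": 0, "tz": 0, "turn": 0, "grip": 0}])

```text
time: 12.4
position: [0.5734, -0.086, 0.2349]
tool_rot: [-2.115, -2.323, -0.0]
ft_force: [0.1, -0.4, -0.7]
grip_width: 0.009
grip_force: 0.0
```

```bash
python3 - <<'E'
from h import *;from bench import ctrl
s,im=wrist(ctrl,'w2')
print(s["time"],s["position"],s["tool_rot"],s["joint_positions"].round(2) if hasattr(s["joint_positions"],'round') else s["joint_positions"])
print(proj(im,[[.509,-.0912,.05],[.639,-.0796,.05]]))
E
```

```text
12.4 [ 0.57341244 -0.08598225  0.23492879] [-2.11489007e+00 -2.32253379e+00 -2.10880131e-04] [-0.61  0.22  0.83  1.66 -0.16  1.34  0.34]
[[198.33219406 173.20440462]
 [311.60217595 173.86336293]]
```

View pics/w2.png

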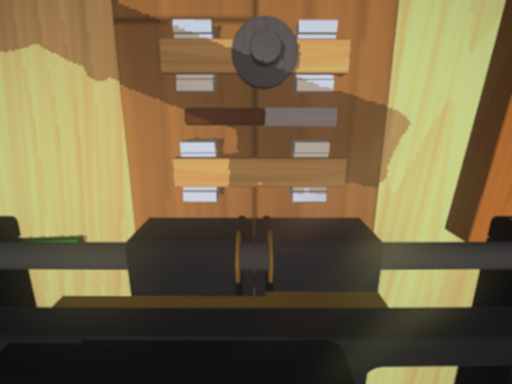

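The batten now lies level: (173..346, 158..186) in view, with the block rows symmetric about it (141..201). Both ends hit their hard stop at a fingertip height of about 50 mm. Next is the weight.

>>> send_rows(steps=[{"tx": 0.6, "ty": -0.12, "tz": 0, "turn": 0, "grip": 1}, {"tx": 0.8, "ty": -0.12, "tz": 0, "turn": 0, "grip": 1}, {"tx": 0.8, "ty": -0.12, "tz": 0, "turn": 0, "grip": 1}, {"tx": 0.8, "ty": -0.12, "tz": 0, "turn": 0, "grip": 1}, {"tx": 0.8, "ty": -0.12, "tz": 0, "turn": 0, "grip": 1}, {"tx": 0.8, "ty": -0.12, "tz": 0, "turn": 0, "grip": 1}, {"tx": 0.8, "ty": -0.12, "tz": 0, "turn": 0, "grip": 1}, {"tx": 0.6, "ty": -0.12, "tz": 0, "turn": 0, "grip": 1}, {"tx": 0.48, "ty": 0, "tz": 0, "turn": 0, "grip": 1}, {"tx": 0, "ty": 0, "tz": 0, "turn": 0, "grip": 1}, {"tx": 0, "ty": 0, "tz": 0, "turn": 0, "grip": 1}])

```text
time: 13.82
position: [0.4808, 0.2938, 0.2348]
tool_rot: [2.117, 2.32, -0.002]
ft_force: [-0.1, -0.6, -0.1]
grip_width: 0.994
grip_force: 0.0
```

```bash
python3 - <<'E'
from h import *;from bench import ctrl
s,im=wrist(ctrl,'w3')
print(s["time"],s["position"],s["tool_rot"])
print(proj(im,[[.479,.2955,.0],[.479,.2955,.058]]))
E
```

```text
13.825 [0.48078963 0.29382676 0.23482023] [ 2.11708192e+00  2.31952866e+00 -2.25734529e-03]
[[253.13585406 164.31727453]
 [253.00392791 173.52590602]]
```

View pics/w3.png

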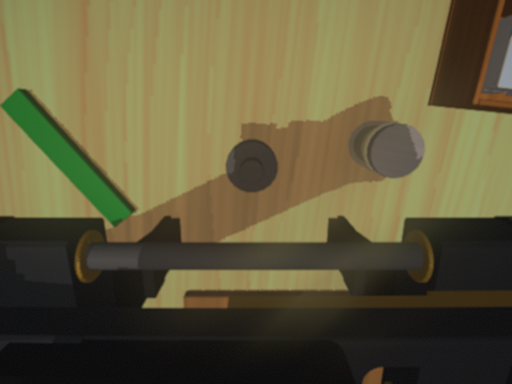

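The wrist view shows the spare weight at (252,165), its grip disc at about (250,170), and the jar at (393,150) clear of the fingers. I'll go lower and measure from the second place.

>>> send_rows(steps=[{"tx": 0, "ty": 0, "tz": 0.5, "turn": 0, "grip": 1}, {"tx": 0, "ty": 0, "tz": 0.5, "turn": 0, "grip": 1}, {"tx": 0, "ty": 0, "tz": 0.3, "turn": 0, "grip": 1}, {"tx": 0, "ty": 0, "tz": 0, "turn": 0, "grip": 1}, {"tx": 0, "ty": 0, "tz": 0, "turn": 0, "grip": 1}])

```text
time: 14.5
position: [0.4809, 0.2955, 0.1585]
tool_rot: [2.116, 2.322, 0.003]
ft_force: [-0.2, -0.6, 0.3]
grip_width: 0.998
grip_force: 0.0
```

```bash
python3 - <<'E'
from h import *;from bench import ctrl
s,im=wrist(ctrl,'w4')
print(s["time"],s["position"],s["tool_rot"])
print(proj(im,[[.479,.2955,.0],[.479,.2955,.058],[.479,.2955,.03]]))
p=im["pixels"];hsv=cv2.cvtColor(p,cv2.COLOR_RGB2HSV)
A=dict(np.load('w3.npz'));q=A["pixels"];h3=cv2.cvtColor(q,cv2.COLOR_RGB2HSV)
print(h3[150:190:4,250].tolist());print(h3[165,220:285:4].tolist())
o=np.hstack([cv2.resize(q[130:200,215:285,::-1],(400,400),interpolation=2),cv2.resize(p[90:230,180:320,::-1],(400,400),interpolation=2)])
cv2.imwrite('pics/c.png',o)
E
```

```text
14.5 [0.48088518 0.29553881 0.15851872] [2.11607783 2.32155631 0.00280281]
[[252.44365099 179.07134676]
 [252.2453714  193.89960095]
 [252.35078671 186.01512334]]
[[18, 59, 65], [16, 59, 65], [19, 80, 54], [18, 53, 63], [17, 58, 62], [14, 53, 62], [15, 57, 63], [17, 59, 61], [17, 59, 61], [16, 53, 62]]
[[24, 108, 158], [23, 107, 152], [16, 39, 85], [16, 40, 83], [18, 59, 65], [19, 69, 59], [15, 56, 64], [17, 57, 63], [18, 53, 63], [15, 56, 64], [17, 61, 59], [17, 57, 63], [16, 53, 62], [15, 58, 62], [16, 71, 68], [17, 128, 126], [17, 128, 129]]
```

View pics/c.png

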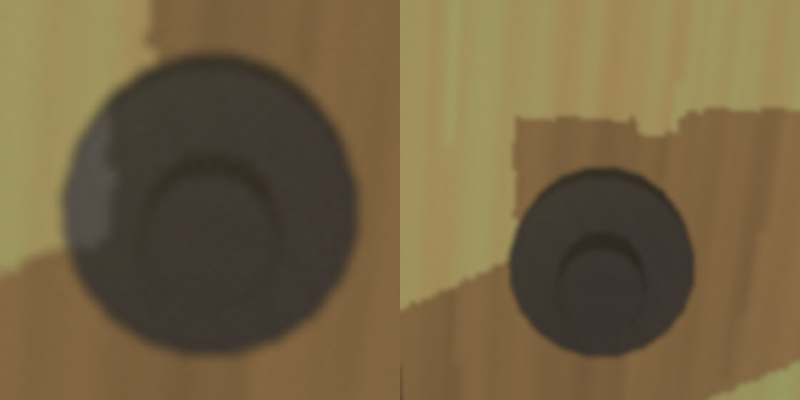

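The crop shows the grip's top disc at about (252.1,171.6) in the high view and (250.4,191.5) in the low one. The base outline is centred in the same column.

```bash
python3 - <<'E'
from h import *
A=dict(np.load('w3.npz'));B=dict(np.load('w4.npz'))
g=tri(A,[[252.1,171.65]],B,[[250.4,191.5]]);print(g.round(4),plane(A,[[252.1,171.65]],.058),plane(B,[[250.4,191.5]],.058))
# base rim, lowest and side points at z=.03 in both views
for im,c,f,x0 in((A,(215,130),5.714,0),(B,(180,90),2.857,400)):
    for pts in ([(62,212),(357,212),(210,355)] if x0==0 else [(509,265),(694,265),(602,356)]),:
        uv=[[c[0]+(u-x0)/f,c[1]+v/f] for u,v in pts];print(plane(im,uv,.03).round(4))
E
```

```text
[[0.4775 0.2976 0.0581 0.0006]] [[0.47779331 0.2975458  0.058     ]] [[0.47719279 0.2975195  0.058     ]]
[[0.4459 0.2944 0.03  ]
 [0.5083 0.3002 0.03  ]
 [0.4801 0.2659 0.03  ]]
[[0.4459 0.2957 0.03  ]
 [0.5081 0.3015 0.03  ]
 [0.4801 0.2662 0.03  ]]
```

>>> send_rows(steps=[{"tx": 0.03, "ty": -0.05, "tz": 0.4, "turn": 0, "grip": 1}, {"tx": 0, "ty": 0, "tz": 0.5, "turn": 0, "grip": 1}, {"tx": 0, "ty": 0, "tz": 0.5, "turn": 0, "grip": 1}, {"tx": 0, "ty": 0, "tz": 0.3, "turn": 0, "grip": 1}, {"tx": 0, "ty": 0, "tz": 0.1, "turn": 0, "grip": 1}, {"tx": 0, "ty": 0, "tz": 0, "turn": 0, "grip": 1}, {"tx": 0, "ty": 0, "tz": 0, "turn": 0, "grip": 1}])

```text
time: 15.42
position: [0.4777, 0.2975, 0.0505]
tool_rot: [2.115, 2.322, 0.003]
ft_force: [1.3, 0.2, -0.0]
grip_width: 1.0
grip_force: 0.0
```

>>> send_rows(steps=[{"tx": 0, "ty": 0, "tz": 0.02, "turn": 0, "grip": 0.6}, {"tx": 0, "ty": 0, "tz": 0, "turn": 0, "grip": 0.3}, {"tx": 0, "ty": 0, "tz": 0, "turn": 0, "grip": 0.1}, {"tx": 0, "ty": 0, "tz": 0, "turn": 0, "grip": 0}, {"tx": 0, "ty": 0, "tz": 0, "turn": 0, "grip": 0}, {"tx": 0, "ty": 0, "tz": 0, "turn": 0, "grip": 0}, {"tx": 0, "ty": 0, "tz": 0, "turn": 0, "grip": 0}, {"tx": 0, "ty": 0, "tz": 0, "turn": 0, "grip": 0}], newtons=40)

```text
time: 16.42
position: [0.4772, 0.2971, 0.0482]
tool_rot: [2.115, 2.322, 0.001]
ft_force: [1.5, -0.6, -1.0]
grip_width: 0.31
grip_force: 40.0
```

>>> send_rows(steps=[{"tx": 0, "ty": 0, "tz": -0.2, "turn": 0, "grip": 0}, {"tx": 0, "ty": 0, "tz": -0.5, "turn": 0, "grip": 0}, {"tx": 0, "ty": 0, "tz": -0.6, "turn": 0, "grip": 0}, {"tx": 0, "ty": 0, "tz": -0.6, "turn": 0, "grip": 0}, {"tx": 0, "ty": 0, "tz": -0.6, "turn": 0, "grip": 0}, {"tx": 0, "ty": 0, "tz": -0.4, "turn": 0, "grip": 0}, {"tx": 0, "ty": 0, "tz": -0.1, "turn": 0, "grip": 0}, {"tx": 0, "ty": 0, "tz": 0, "turn": 0, "grip": 0}])

```text
time: 17.42
position: [0.4763, 0.2966, 0.2274]
tool_rot: [-2.115, -2.322, 0.002]
ft_force: [-0.9, -1.0, -7.2]
grip_width: 0.313
grip_force: 40.0
```

>>> send_rows(steps=[{"tx": -0.25, "ty": 0.085, "tz": 0, "turn": 0, "grip": 0}, {"tx": -0.5, "ty": 0.085, "tz": 0, "turn": 0, "grip": 0}, {"tx": -0.6, "ty": 0.085, "tz": 0, "turn": 0, "grip": 0}, {"tx": -0.6, "ty": 0.085, "tz": 0, "turn": 0, "grip": 0}, {"tx": -0.6, "ty": 0.085, "tz": 0, "turn": 0, "grip": 0}, {"tx": -0.6, "ty": 0.085, "tz": 0, "turn": 0, "grip": 0}, {"tx": -0.6, "ty": 0.085, "tz": 0, "turn": 0, "grip": 0}, {"tx": -0.6, "ty": 0.085, "tz": 0, "turn": 0, "grip": 0}, {"tx": -0.6, "ty": 0.085, "tz": 0, "turn": 0, "grip": 0}, {"tx": -0.6, "ty": 0.085, "tz": 0, "turn": 0, "grip": 0}, {"tx": -0.5, "ty": 0.085, "tz": 0, "turn": 0, "grip": 0}, {"tx": -0.45, "ty": 0.085, "tz": 0, "turn": 0, "grip": 0}])

```text
time: 18.92
position: [0.5731, -0.0885, 0.2271]
tool_rot: [-2.117, -2.32, 0.003]
ft_force: [1.3, 0.2, -7.1]
grip_width: 0.309
grip_force: 40.0
```

>>> send_rows(steps=[{"tx": 0, "ty": 0, "tz": 0.5, "turn": 0, "grip": 0}, {"tx": 0, "ty": 0, "tz": 0.6, "turn": 0, "grip": 0}, {"tx": 0, "ty": 0, "tz": 0.6, "turn": 0, "grip": 0}, {"tx": 0, "ty": 0, "tz": 0.2, "turn": 0, "grip": 0}, {"tx": 0, "ty": 0, "tz": 0, "turn": 0, "grip": 0}, {"tx": 0, "ty": 0, "tz": 0, "turn": 0, "grip": 0}])

```text
time: 19.68
position: [0.5752, -0.0861, 0.1157]
tool_rot: [2.114, 2.321, 0.003]
ft_force: [-0.4, -0.4, -5.9]
grip_width: 0.312
grip_force: 40.0
```

```bash
python3 - <<'E'
from h import *;from bench import ctrl
s,im=wrist(ctrl,'w5')
print(s["time"],s["position"],s["tool_rot"])
z=s["position"][2]-.047
p=[.574,-.0855]
print(proj(im,[[*p,z],[*p,z+.058],[.509,-.0912,.048],[.639,-.0796,.048]]).round(1))
T=ctrl.get_image("top");np.savez('top2.npz',**T)
S=ctrl.get_image("scene");np.savez('scene2.npz',**S)
print(proj(T,[[*p,z],[*p,.05]]),proj(S,[[*p,z],[*p,.05]]))
o=np.zeros((600,800,3),np.uint8)
o[:,:]=40
o[:300,:800]=cv2.resize(im["pixels"][100:250,56:456,::-1],(800,300),interpolation=2)
o[300:,:400]=cv2.resize(T["pixels"][107:182,260:360,::-1],(400,300),interpolation=2)
o[300:,400:]=cv2.resize(S["pixels"][210:285,170:270,::-1],(400,300),interpolation=2)
cv2.imwrite('pics/d.png',o)
E
```

```text
19.675 [ 0.57522951 -0.08610903  0.11567498] [2.11435247 2.32081286 0.00251544]
[[252.9 213.8]
 [252.9 252.3]
 [168.  204.2]
 [337.7 204.9]]
[[310.80328787 144.76429931]
 [309.86217321 146.28462878]] [[217.75475516 241.03349178]
 [218.24015871 243.76270036]]
```

View pics/d.png

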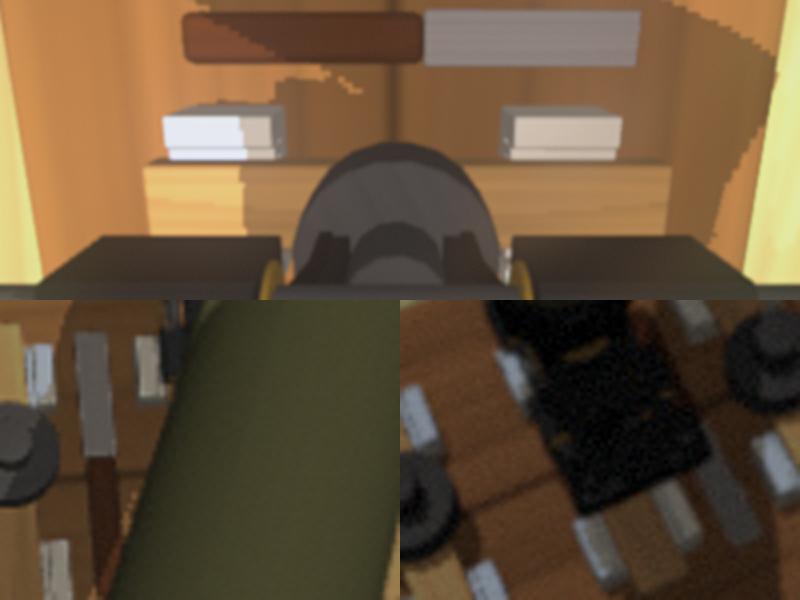

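The wrist view shows the block tops centred at columns 168 and 336.8, and the weight's base centre at column 253.3. The batten's upper edge is at row 182, and the weight's lower rim is at row 171.5. Now I'll compute the offset across the batten.

```bash
python3 - <<'E'
from h import *
im=dict(np.load('w5.npz'));im["cam_to_world"]
v=np.array([.996,.094]);n=np.array([-.094,.996])
f=lambda uv,z:plane(im,[uv],z)[0]
show=lambda t,P:print(t,'along',round(P[:2]@v,4),'across',round(P[:2]@n,4))
show('block L outer top',f((168,158.5),.048));show('block R',f((336.8,158.5),.048))
show('batten edge L',f((140,182),.05));show('batten edge R',f((380,182),.05))
z=.1157-.047
for dz in(-.002,0,.002):show('weight bottom rim',f((253.2,171.5),z+dz))
show('weight base-top rim',f((253.2,180),z+.03))
show('rim L',f((56+292/2,100+235/2),z+.03));show('rim R',f((56+497/2,100+235/2),z+.03))
show('TCP',np.array([.5752,-.0861]))
g=cv2.cvtColor(im["pixels"],cv2.COLOR_RGB2GRAY)
print(g[150:190,150],g[165:190,253],g[175:190,380])
E
```

```text
block L outer top along 0.501 across -0.1033
block R along 0.6256 across -0.1033
batten edge L along 0.4794 across -0.1207
batten edge R along 0.6588 across -0.1207
weight bottom rim along 0.5639 across -0.1093
weight bottom rim along 0.5639 across -0.1089
weight bottom rim along 0.5639 across -0.1085
weight base-top rim along 0.5639 across -0.1077
rim L along 0.5334 across -0.1306
rim R along 0.5944 across -0.1307
TCP along 0.5648 across -0.1398
[149 147 145 136 127 123 123 147 199 230 234 233 233 233 233 233 233 233
 233 233 234 233 229 215 215 229 234 235 231 200 136 106 128 162 185 194
 198 198 196 194] [71 72 71 71 70 65 59 53 52 53 53 53 53 52 54 58 68 73 75 75 75 75 73 74
 74] [103 103 101  98  94  92  95 104 119 129 135 137 136 134 134]
```

>>> send_rows(steps=[{"tx": 0.03, "ty": -0.01, "tz": 0.1, "turn": 0, "grip": 0}, {"tx": 0, "ty": 0, "tz": 0.07, "turn": 0, "grip": 0}, {"tx": 0, "ty": 0, "tz": 0, "turn": 0, "grip": 0}, {"tx": 0, "ty": 0, "tz": 0, "turn": 0, "grip": 0}])

```text
time: 20.32
position: [0.5734, -0.084, 0.1039]
tool_rot: [2.115, 2.322, -0.0]
ft_force: [0.8, 0.7, -5.7]
grip_width: 0.309
grip_force: 40.0
```

```bash
python3 - <<'E'
from h import *;from bench import ctrl
s,im=wrist(ctrl,'w6');P=s["position"];print(P)
v=np.array([.996,.094]);n=np.array([-.094,.996]);g=cv2.cvtColor(im["pixels"],cv2.COLOR_RGB2GRAY)
for c in(150,160,253,350,380):print(c,g[145:195,c].tolist())
for r in(215,225):print(r,g[r,190:320].tolist())
z=P[2]-.047;print('z',z)
for r in(165,175,185):print(r,[round(plane(im,[(253,r)],q)[0][:2]@n,4) for q in(.048,.05,z,z+.03)])
E
```

```text
[ 0.57337616 -0.08398138  0.10394159]
150 [149, 150, 149, 149, 150, 149, 150, 151, 150, 150, 151, 149, 142, 131, 125, 123, 124, 124, 149, 201, 230, 235, 234, 233, 233, 233, 233, 233, 233, 233, 233, 234, 234, 233, 230, 221, 222, 230, 234, 233, 224, 179, 123, 104, 127, 160, 182, 194, 198, 198]
160 [144, 144, 145, 145, 145, 144, 144, 145, 146, 146, 142, 131, 120, 120, 123, 124, 123, 124, 150, 202, 230, 235, 234, 233, 233, 234, 233, 233, 234, 233, 233, 233, 234, 233, 230, 221, 222, 230, 235, 234, 224, 178, 123, 104, 126, 158, 181, 194, 198, 198]
253 [73, 72, 72, 72, 73, 72, 72, 72, 72, 72, 73, 72, 72, 72, 74, 73, 73, 72, 72, 73, 72, 72, 72, 73, 71, 66, 60, 54, 52, 52, 52, 53, 51, 51, 52, 58, 67, 73, 76, 75, 75, 74, 74, 74, 75, 74, 74, 75, 75, 74]
350 [107, 106, 108, 107, 107, 107, 108, 109, 109, 109, 108, 110, 113, 118, 122, 123, 123, 122, 129, 150, 176, 186, 188, 188, 188, 187, 188, 187, 187, 188, 186, 186, 186, 185, 180, 170, 171, 182, 188, 188, 182, 159, 125, 106, 109, 120, 129, 134, 136, 136]
380 [104, 104, 104, 103, 104, 104, 104, 104, 104, 105, 104, 105, 104, 105, 105, 105, 105, 10
[... 836 characters left out ...]
 39, 39, 40, 42, 42, 41, 41, 41, 40, 40, 39, 39, 46, 56, 56, 52, 49, 49, 49, 50, 50, 50, 49, 49, 50, 51, 51, 52, 50, 50, 50, 51, 50, 52, 50, 51, 51, 51, 50, 50, 51, 51, 51, 51, 52, 52, 52, 52, 53, 52, 53, 53, 53, 52, 52, 53, 54, 63, 66, 59, 49, 48, 48, 48, 50, 50, 50, 51, 51, 51, 50, 50, 52, 51, 52, 52, 52, 59, 68, 76, 79, 79, 79, 79, 79, 78, 79, 93, 117, 127, 130, 130, 123, 97, 68, 58, 57, 58, 59, 59, 58, 59]
z 0.05694158766529986
165 [np.float64(-0.1038), np.float64(-0.1034), np.float64(-0.1022), np.float64(-0.0967)]
175 [np.float64(-0.1109), np.float64(-0.1105), np.float64(-0.109), np.float64(-0.1025)]
185 [np.float64(-0.1182), np.float64(-0.1177), np.float64(-0.116), np.float64(-0.1084)]
```

The weight is centred across the batten to within 0.5 mm and about 0.8 mm off along it. Lowering now.

>>> send_rows(steps=[{"tx": 0, "ty": -0.01, "tz": 0.04, "turn": 0, "grip": 0}, {"tx": 0, "ty": 0, "tz": 0.03, "turn": 0, "grip": 0}, {"tx": 0, "ty": 0, "tz": 0, "turn": 0, "grip": 0}, {"tx": 0, "ty": 0, "tz": 0, "turn": 0, "grip": 0}])

```text
time: 20.88
position: [0.5728, -0.0839, 0.0998]
tool_rot: [2.115, 2.323, 0.0]
ft_force: [0.5, 0.3, -6.5]
grip_width: 0.313
grip_force: 40.0
```

>>> send_rows(steps=[{"tx": 0, "ty": 0, "tz": 0.03, "turn": 0, "grip": 0}, {"tx": 0, "ty": 0, "tz": 0, "turn": 0, "grip": 0}, {"tx": 0, "ty": 0, "tz": 0, "turn": 0, "grip": 0}])

```text
time: 21.25
position: [0.573, -0.084, 0.0982]
tool_rot: [2.115, 2.322, 0.001]
ft_force: [0.5, 0.3, -4.2]
grip_width: 0.313
grip_force: 40.0
```

>>> send_rows(steps=[{"tx": 0, "ty": 0, "tz": 0.02, "turn": 0, "grip": 0}, {"tx": 0, "ty": 0, "tz": 0, "turn": 0, "grip": 0}, {"tx": 0, "ty": 0, "tz": 0, "turn": 0, "grip": 0}])

```text
time: 21.62
position: [0.5731, -0.084, 0.0981]
tool_rot: [-2.116, -2.322, -0.002]
ft_force: [-4.0, 1.3, 6.4]
grip_width: 0.312
grip_force: 40.0
```

>>> send_rows(steps=[{"tx": 0, "ty": 0, "tz": -0.01, "turn": 0, "grip": 0.34}, {"tx": 0, "ty": 0, "tz": 0, "turn": 0, "grip": 0.4}, {"tx": 0, "ty": 0, "tz": 0, "turn": 0, "grip": 0.6}, {"tx": 0, "ty": 0, "tz": 0, "turn": 0, "grip": 0.8}, {"tx": 0, "ty": 0, "tz": 0, "turn": 0, "grip": 0.8}, {"tx": 0, "ty": 0, "tz": -0.3, "turn": 0, "grip": 0.8}, {"tx": 0, "ty": 0, "tz": -0.6, "turn": 0, "grip": 0.8}, {"tx": 0, "ty": 0, "tz": -0.6, "turn": 0, "grip": 0.8}, {"tx": 0, "ty": 0, "tz": -0.7, "turn": 0, "grip": 0.8}, {"tx": 0, "ty": 0, "tz": 0, "turn": 0, "grip": 0.8}, {"tx": 0, "ty": 0, "tz": 0, "turn": 0, "grip": 0.8}])

```text
time: 23.0
position: [0.5727, -0.0839, 0.2297]
tool_rot: [2.116, 2.322, 0.001]
ft_force: [-0.7, -0.2, -0.5]
grip_width: 0.8
grip_force: 0.0
```

```bash
python3 - <<'E'
from h import *;from bench import ctrl
s,im=wrist(ctrl,'w7');print(s["time"],s["position"])
o=cv2.resize(im["pixels"][0:225,100:400,::-1],(800,600),interpolation=2)
cv2.imwrite('pics/e.png',o)
print(proj(im,[[.574,-.0855,.05],[.574,-.0855,.08]]))
E
```

```text
23.0 [ 0.57265361 -0.08388706  0.22974644]
[[255.35330214 176.42437653]
 [255.5139484  182.65596315]]
```

View pics/e.png

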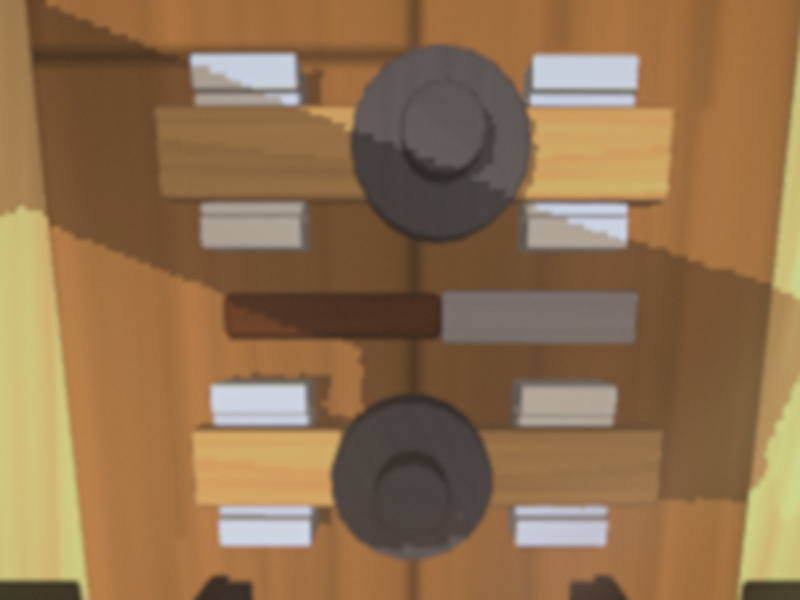

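The weight stands upright at (412,477), midway between the blocks (about 261 and 562). I'll move the arm clear and check the centring across the batten in the static cameras too.

>>> send_rows(steps=[{"tx": 0.4, "ty": 0, "tz": 0, "turn": 0, "grip": 0.8}, {"tx": 0.8, "ty": 0, "tz": 0, "turn": 0, "grip": 0.8}, {"tx": 0.8, "ty": 0, "tz": 0, "turn": 0, "grip": 0.8}, {"tx": 0.8, "ty": 0, "tz": 0, "turn": 0, "grip": 0.8}, {"tx": 0.8, "ty": 0, "tz": 0, "turn": 0, "grip": 0.8}, {"tx": 0.8, "ty": 0, "tz": 0, "turn": 0, "grip": 0.8}, {"tx": 0.8, "ty": 0, "tz": 0, "turn": 0, "grip": 0.8}, {"tx": 0.6, "ty": 0, "tz": 0, "turn": 0, "grip": 0.8}, {"tx": 0, "ty": 0, "tz": 0, "turn": 0, "grip": 0.8}])

```text
time: 24.18
position: [0.5382, 0.2666, 0.2274]
tool_rot: [-2.107, -2.328, 0.004]
ft_force: [0.2, -1.2, -0.0]
grip_width: 0.799
grip_force: 0.0
```

```bash
python3 - <<'E'
from h import *;from bench import ctrl
v=np.array([.996,.0897]);n=np.array([-.0897,.996])
def edge(g,a,b,lo,hi): pass
# wrist w7: convert display px
im=dict(np.load('w7.npz'));f=lambda x,y:(100+x/2.667,y/2.667)
A=lambda uv,z,I:(lambda P:(round(P[:2]@v*1e3,1),round(P[:2]@n*1e3,1)))(plane(I,[uv],z)[0])
print('batten',[A(f(x,y),.05,im) for x,y in((270,430),(570,430),(270,504),(580,502))])
print('weight bottom rim',A(f(412,394),.05,im),'top rim low',A(f(412,558),.08,im),'L/R',A(f(332,477),.08,im),A(f(493,477),.08,im),'grip',A(f(412,490),.108,im))
o=np.zeros((600,800,3),np.uint8)
T=ctrl.get_image("top");S=ctrl.get_image("scene");np.savez('top3.npz',**T);np.savez('scene3.npz',**S)
for I,x,y,k in((T,270,105,0),(S,180,205,400)):
    o[:,k:k+400]=cv2.resize(I["pixels"][y:y+120,x:x+80,::-1],(400,600),interpolation=2)
cv2.imwrite('pics/f.png',o)
for I,nm in((T,'top'),(S,'scene')):
    print(nm,proj(I,[[.574,-.0855,z] for z in(.05,.08,.108)]).round(1).tolist())
E
```

```text
batten [(np.float64(503.2), np.float64(-119.5)), (np.float64(629.4), np.float64(-118.9)), (np.float64(501.9), np.float64(-151.7)), (np.float64(635.5), np.float64(-150.2))]
weight bottom rim (np.float64(562.9), np.float64(-104.1)) top rim low (np.float64(563.1), np.float64(-165.7)) L/R (np.float64(531.9), np.float64(-132.7)) (np.float64(594.4), np.float64(-132.5)) grip (np.float64(562.9), np.float64(-130.9))
top [[309.9, 146.3], [311.4, 143.8], [312.9, 141.4]]
scene [[218.2, 243.8], [217.5, 239.3], [216.7, 234.9]]
```

View pics/f.png

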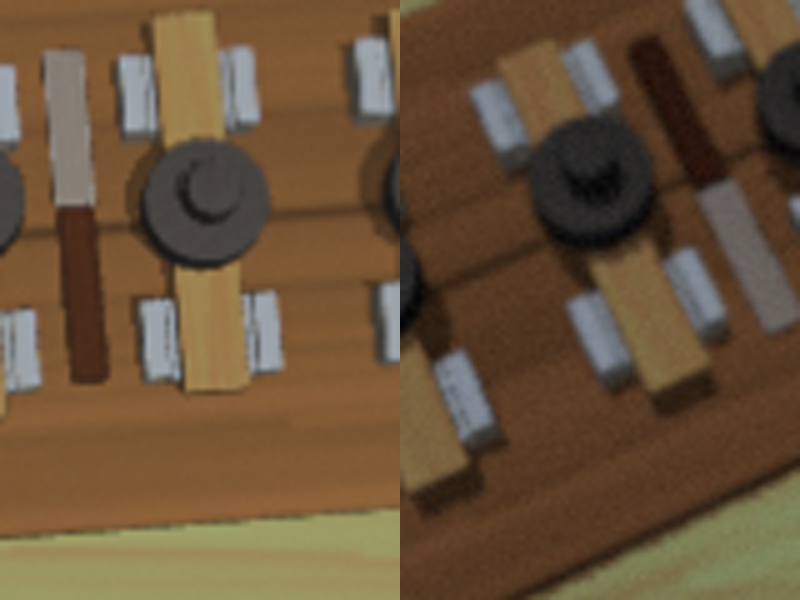

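The top view puts the spare's grip at (313.0,143.0). A weight centred on the blocks would have it at (313.2,142.9). It stands upright on a level batten, the chisel and neighbours are unmoved, and the arm is clear, so I'm handing in.

```bash
python3 -c "
from bench import ctrl
print(ctrl.close_job())"
```

```text
the job is handed in; nothing more can be done
None
```

I pressed the batten home in both blocks, stood the spare weight upright on it within about 2 mm of centre, and handed the job in at about 24 s; the highest pressing force was 41 N, at the fingertips, against the near block's stop.

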